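# Strip a grinding-wheel arbor into its parts trays

## Robot

A 7-joint arm with a two-finger parallel gripper is mounted at the origin on the work surface; the furniture and walls round the work are solid. World frame = base frame: x ahead of the robot, y to its left, z up, the work surface at z = 0. Lengths are in m, angles in rad, forces in N, time in s.
With the tool pointing down it reaches from about 0.4 to 0.85 m from the base axis. Payload 10.4 kg.
Tool frame: the origin (TCP) lies on the centre line of the jaws, within the pads' length; the fingertips stand r.tip_extent ahead of it and the grasp point (between the pads) lies 3 mm ahead of it (r.tip_extent is the distance from the TCP to the fingertips, in m); z points along the fingers, y is the direction in which the jaws open and shut (so a half turn about z gives the same grasp; the last joint's range is limited). The gripper opens to 87 mm and grips with 3 to 60 N. Pads are 19 mm wide; open, the fingers measure 117 mm over their backs; the gripper's body (75 mm by 190 mm) begins 51 mm behind the grasp point.
Start: joints at [1.3, 0.332, -0.065, 1.46, 0.022, 1.35, -0.088], TCP at [0.153, -0.606, 0.216] pointing down, gripper open.
Joint ranges: [-2.6, 2.6], [-0.5, 2.12], [-1.47, 1.34], [0.16, 2.42], [-1.27, 4.41], [0.06, 2.06], [-2.6, 2.6]. Speed limits (rad/s): [2.22, 2.22, 2.79, 2.79, 3.14, 3.14, 3.14].

## Interface

Orientations are given as a unit quaternion [x, y, z, w].
In Python, from bench import r gives the robot as it stands. The module is installed in compiled form; this text tells all that it offers.
- The arm moves only by the shell command python3 -m jog 'ROWS' [FORCE]. ROWS is JSON, a list of rows, each a list of 5 numbers: the shift along the tool's x, y, z in cm, then the turn about the tool's z in rad, then the closure, from 0 (fully open) to 1 (shut). A call has exactly 10 rows; each row shifts and turns the pose as measured when the row begins, along the tool's axes as they then stand; what a row does not reach is not made up. A row lasts 1/10 s, in which the tool goes at most 50 mm and 8.59 degrees, less where a joint would pass 70% of its speed; a pose out of reach is approached as far as the arm can. A call with a gripper value outside its range is refused whole. The fingers move at their own pace and stop on an object; FORCE is the grip in N (left out, the last holds). Time passes only in rows, so rows that do not move let the fingers close, or fill a call up. It gives the time, the measured TCP pose, the force and the opening at its end, in the units of the state.
- r.read_state(): the state, without advancing time (a new reading comes with each control period).
- r.camera(name): name is "side" or "top"; returns a dict with "pixels" (400x640x3 uint8, red, green, blue), "fx", "fy", "cx", "cy" (pixels), "camera_from_world" (4x4, takes a point from world to camera coordinates). Camera axes: x right, y up, looking along -z (the intrinsics and any distortion apply to the point x, -y, -z); pixel columns grow to the right and rows downward; lengths in m; the calibration is good to about 2 mm. A picture is of the moment at which its call begins. There is no depth.
- r.close_job(): hands the job in, once; it reports no verdict.
The state is a dict: "time": time; "joint_positions": joint angles; "joint_vel": joint speeds; "joint_torque": joint torques, N m; "ee_pos": TCP position; "eef_rot": TCP orientation; "ft_force": force on the tool from outside, world axes, zero at the start; "torque": the same for the moment, N m; "width": finger opening in m.
Only numpy, scipy, OpenCV 4.12 (cv2) and the standard library are available. Lean on these libraries where they do the work, as an engineer would, in place of code of your own. Each camera call takes 0.05 s, during which the arm holds its last target. There are 200 camera calls.

## Task

The wheel on this grinder arbor is due for a change, so take the stack apart: slide the slotted washer out sideways from under the arbor's head, then lift off the spacer collar, the flange and the grinding wheel. Lay each part flat in the pocket of its own tray, the one whose round pocket is just a little wider than the part (smallest tray for the slotted washer, then collar, flange and, in the largest, the wheel). The wheel is brittle, so set it down and do not drop it, and leave the glass sample dish where it stands.

Things in the scene. Friction and masses are not known exactly. Their poses are not given: they have to be found in the camera images.
- arbor_head (a point): Upright steel arbor on a fixed grey base, 86 mm square, 12 mm high. Heights from the bench: shoulder 40 mm wide up to 34 mm, shaft 22 mm wide up to 64, thin neck 9 mm wide up to 79, head 22 mm wide up to 86. Stack from the bottom: wheel, flange, collar, and the slotted washer round the neck, which locks the rest on. Origin: centre of the head's top; z up.
- cwasher_mid (a point): Slotted steel washer, 33 (x) by 32 (y) by 10 mm; slot 15 mm wide, open to its +x end. Lies on the collar under the head, 3 mm play above, neck in the slot. Grip its flat sides y = +-16 mm. It cannot lift past the head: slide it level at least 32 mm along its own -x. At the start +x points away from the robot, within 0.8 rad. Origin: its centre, half-way up; z is up.
- collar_mid (a point): Brass spacer collar, a plain ring 44 mm across, 10 mm high, bore 26 mm; third from the bottom of the stack, lifts straight up over the head once the slotted washer is gone. Origin: its centre, half-way up; z is up along its bore.
- flange_mid (a point): Dark steel flange, a ring 54 mm across, 10 mm high, bore 26 mm, with six small dots near its rim; second from the bottom of the stack, lifts straight up over the head. Origin: its centre, half-way up; z is up along its bore.
- wheel_mid (a point): Grey grinding wheel with a paper face, 66 mm across, 12 mm thick, bore 26 mm, brittle, about 0.1 kg; at the bottom of the stack on the 40 mm shoulder, with 22 mm of free height between the base and its overhanging edge; lifts straight up over the head. Origin: its centre, half-way up; z is up along its bore.
- cwasher_seat (a point): Place of the slotted washer: fixed square aluminium tray, 66 mm wide and 8 mm high, carrying a grey plastic ring, 58 mm across outside and 48 mm inside, 3 mm high, which makes a round flat pocket. Origin: centre of the pocket's floor, 8 mm above the bench (ring's top at 11 mm); z up. The four trays differ in size only and swap places.
- collar_seat (a point): Place of the spacer collar: fixed square aluminium tray, 74 mm wide and 8 mm high, carrying a grey plastic ring, 66 mm across outside and 56 mm inside, 3 mm high, which makes a round flat pocket. Origin: centre of the pocket's floor, 8 mm above the bench (ring's top at 11 mm); z up. The four trays differ in size only and swap places.
- flange_seat (a point): Place of the flange: fixed square aluminium tray, 84 mm wide and 8 mm high, carrying a grey plastic ring, 76 mm across outside and 66 mm inside, 3 mm high, which makes a round flat pocket. Origin: centre of the pocket's floor, 8 mm above the bench (ring's top at 11 mm); z up. The four trays differ in size only and swap places.
- wheel_seat (a point): Place of the grinding wheel: fixed square aluminium tray, 96 mm wide and 8 mm high, carrying a grey plastic ring, 88 mm across outside and 78 mm inside, 3 mm high, which makes a round flat pocket. Origin: centre of the pocket's floor, 8 mm above the bench (ring's top at 11 mm); z up. The four trays differ in size only and swap places.
- dish_mid (a point): Round glass dish of cut samples, 68 mm across, 16 mm high, loose on the bench; to be left where it stands. Origin: its centre, half-way up.
There are look-alikes about, which are no part of the job. Leave any pink look-alike of the part that bears flange_mid alone.

How it is judged:
By the outcome, as a careful person would: the job done as asked, in the order asked, and still so for the second after the job is handed in, with the robot touching nothing.
It also fails if it takes over 102 s, if anything falls off the work surface, if the arm or the gripper's body presses on something with over 40 N, if the wrist force passes 120 N, or if a joint passes its speed limit or range.

## Working session

There is one attempt and no reset: what is moved stays moved. The work goes in short steps, Python scripts to look and compute and a shell command to move; the robot and the scene stay as the last step left them, time stands still between calls to the robot, and variables do not carry over. Pictures are saved under pics/ and viewed, about 12 in all and at most 16, crops included, and the job is handed in when it is done.

```bash
mkdir -p pics; python3 - <<'E'
from bench import r
import cv2,numpy as np
s=r.read_state()
for k in('time','ee_pos','eef_rot','width','ft_force'):print(k,np.round(s[k],4))
print(r.tip_extent)
for n in('top','side'):
    c=r.camera(n);cv2.imwrite(f'pics/{n}0.png',c['pixels'][:,:,::-1])
    print(n,[c[k] for k in('fx','fy','cx','cy')],np.round(c['camera_from_world'],4).tolist(),[k for k in c])
E
```

```text
time 0.0
ee_pos [ 0.1532 -0.6055  0.2151]
eef_rot [ 9.923e-01  1.236e-01 -1.000e-04 -7.000e-04]
width 0.0869
ft_force [-0.2817 -0.8702  0.0185]
0.022
top [465.86362277384853, 465.86362277384853, 311.7793888016533, 191.22916719937308] [[0.0883, -0.9961, 0.0002, -0.1487], [0.971, 0.0861, 0.223, -0.5179], [-0.2221, -0.0195, 0.9748, -0.8079], [0.0, 0.0, 0.0, 1.0]] ['pixels', 'fx', 'fy', 'cx', 'cy', 'camera_from_world']
side [426.5902181661606, 426.5902181661606, 322.94167314864944, 206.1394712523075] [[-0.9078, -0.4194, -0.003, 0.4035], [0.2704, -0.5908, 0.7602, -0.2818], [-0.3206, 0.6893, 0.6497, -0.6597], [0.0, 0.0, 0.0, 1.0]] ['pixels', 'fx', 'fy', 'cx', 'cy', 'camera_from_world']
```

View pics/top0.png

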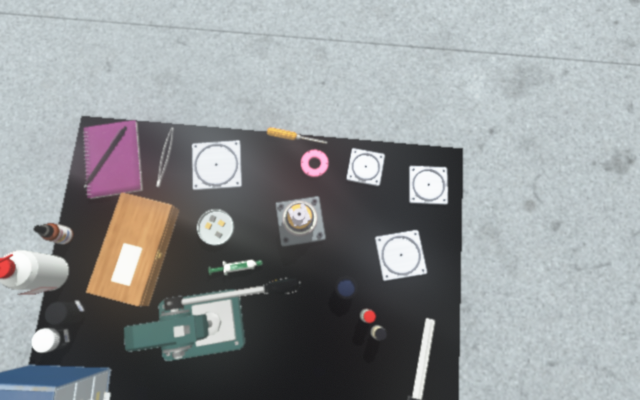

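View pics/side0.png

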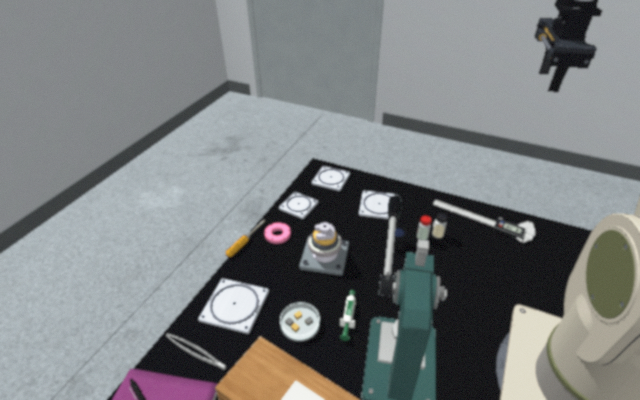

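The top view shows trays at about (216,164), (401,255), (428,185) and (366,166). The arbor is at (300,217), the dish at (215,227), and the pink look-alike ring at (314,163), which I'll leave alone. Next I'll measure these and enlarge the arbor.

```bash
cat > h.py <<'E'
from bench import r
import cv2,numpy as np
def ray(c,u,v,z):
    T=np.array(c['camera_from_world']);R=T[:3,:3];o=-R.T@T[:3,3]
    d=R.T@np.array([(u-c['cx'])/c['fx'],-(v-c['cy'])/c['fy'],-1]);return o+d*(z-o[2])/d[2]
def proj(c,p):
    q=np.array(c['camera_from_world'])@np.append(p,1)
    return np.array([c['cx']-c['fx']*q[0]/q[2],c['cy']+c['fy']*q[1]/q[2]])
def tri(pu):
    A=[];b=[]
    for c,u,v in pu:
        T=np.array(c['camera_from_world']);R=T[:3,:3];o=-R.T@T[:3,3]
        d=R.T@np.array([(u-c['cx'])/c['fx'],-(v-c['cy'])/c['fy'],-1]);d/=np.linalg.norm(d)
        P=np.eye(3)-np.outer(d,d);A.append(P);b.append(P@o)
    x=np.linalg.lstsq(np.vstack(A),np.hstack(b),rcond=None)[0]
    return x,[proj(c,x)-(u,v) for c,u,v in pu]
def crop(n,u,v,h,name,k=None):
    c=r.camera(n);p=c['pixels'][:,:,::-1];k=k or 560//(2*h)
    u0,v0=max(u-h,0),max(v-h,0)
    cv2.imwrite(name,cv2.resize(p[v0:v+h,u0:u+h],None,fx=k,fy=k,interpolation=cv2.INTER_CUBIC));return c
E
python3 - <<'E'
from h import *
seeds={'top':[(216,164),(401,255),(428,185),(366,166)],'side':[(234,304),(378,204),(331,178),(298,204)]}
C={n:r.camera(n) for n in seeds}
for n,c in C.items():
    g=cv2.cvtColor(c['pixels'],cv2.COLOR_RGB2GRAY)
    for t in (110,):
        m=(g>t).astype(np.uint8)
        k,l,st,ce=cv2.connectedComponentsWithStats(m)
        for s in seeds[n]:
            i=[j for j in range(1,k) if st[j,0]<=s[0]<=st[j,0]+st[j,2] and st[j,1]<=s[1]<=st[j,1]+st[j,3] and 300<st[j,4]<9000]
            for j in i:
                pts=cv2.findContours((l==j).astype(np.uint8),0,2)[0][0]
                b=cv2.boxPoints(cv2.minAreaRect(cv2.convexHull(pts)))
                ap=cv2.approxPolyDP(cv2.convexHull(pts),6,True)[:,0]
                W=np.array([ray(c,*p,.008)[:2] for p in ap])
                print(n,s,'ctr',W.mean(0).round(4),'sides',np.linalg.norm(W-np.roll(W,1,0),axis=1).round(3),'yaw',np.arctan2(*(W[1]-W[0])[::-1]).round(2))
c=C['top'];print('dish',ray(c,215,227,.016),'arbor',ray(c,298,214,.086),ray(c,301,221,0),'pink',ray(c,314,163,.01))
print('press',[ray(c,*p,0).round(3) for p in((244,345),(240,290),(160,355),(300,285))])
ims=[]
for n,(u,v) in {'top':(300,218),'side':(325,243)}.items():
    p=C[n]['pixels'][v-36:v+36,u-36:u+36,::-1];ims.append(cv2.resize(p,(400,400),interpolation=cv2.INTER_CUBIC))
cv2.imwrite('pics/c1.png',np.hstack(ims))
E
```

```text
top (216, 164) ctr [0.5787 0.0945] sides [0.095 0.098 0.095 0.094] yaw -2.96
top (401, 255) ctr [ 0.4313 -0.2808] sides [0.083 0.083 0.083 0.082] yaw -2.9
top (428, 185) ctr [ 0.5747 -0.3291] sides [0.073 0.074 0.073 0.072] yaw -1.51
top (366, 166) ctr [ 0.6011 -0.2026] sides [0.064 0.065 0.066 0.065] yaw -1.68
side (234, 304) ctr [0.5769 0.0967] sides [0.096 0.096 0.093 0.095] yaw -3.02
side (378, 204) ctr [ 0.4374 -0.2754] sides [0.084 0.074 0.089 0.063] yaw -2.87
side (331, 178) ctr [ 0.5747 -0.3266] sides [0.075 0.066 0.072 0.075] yaw -1.57
side (298, 204) ctr [ 0.599  -0.1989] sides [0.067 0.063 0.067 0.064] yaw 3.01
dish [0.45210884 0.07726959 0.016     ] arbor [ 0.47916625 -0.08220207  0.086     ] [ 0.48084264 -0.08547197  0.        ] pink [ 0.59796214 -0.10074016  0.01      ]
press [array([ 0.241, -0.002,  0.   ]), array([0.339, 0.017, 0.   ]), array([0.21, 0.15, 0.  ]), array([ 0.358, -0.095,  0.   ])]
```

View pics/c1.png

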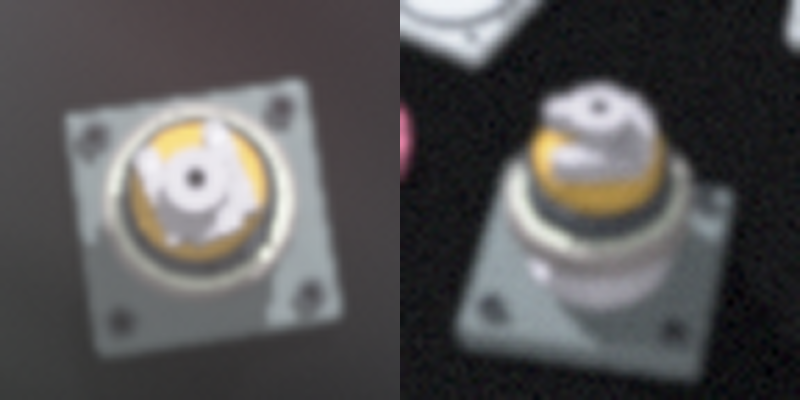

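Each tray matches its nominal size: wheel tray at (0.578,0.095), flange (0.433,-0.279), collar (0.575,-0.328) and washer (0.600,-0.201). The crop shows the washer's slot opening away from the robot and a bit to the left. Next I'll fit its yaw and plan the first move.

```bash
cat >> h.py <<'E'
from scipy.spatial.transform import Rotation as Ro
def yawnow(s): 
    x=Ro.from_quat(s['eef_rot']).as_matrix()[:,0];return np.arctan2(x[1],x[0])
def go(p,yaw=None):
    """print tool-frame shift cm and turn to world TCP p; yaw = world heading of jaw-normal (tool x), mod pi"""
    s=r.read_state();R=Ro.from_quat(s['eef_rot']).as_matrix();y=yawnow(s)
    d=R.T@(np.array(p)-s['ee_pos'])*100
    t=0 if yaw is None else -((yaw-y+np.pi/2)%np.pi-np.pi/2)
    print('t%.2f'%s['time'],'tcp',np.round(s['ee_pos'],4),'tilt',np.round(R[:2,2],3),'yaw %.3f w %.4f'%(y,s['width']),'F',np.round(s['ft_force'],1),'j7 %.2f'%s['joint_positions'][6],'-> shift cm',d.round(2),'turn %.3f'%t)
E
python3 - <<'E'
from h import *
from scipy.optimize import minimize
T=r.camera('top');S=r.camera('side')
x,e=tri([(T,299.3,214.0),(S,325.0,225.9)]);print('head',x.round(4),np.round(e,1))
for a,b in (((290,286),(396,204)),((272,288),(392,240))): print('lever?',tri([(T,*a),(S,*b)]))
# washer fit: bright unsaturated mask vs silhouettes
def mask(c,u,v):
    p=c['pixels'][v-36:v+36,u-36:u+36];p=cv2.resize(p,None,fx=6,fy=6,interpolation=cv2.INTER_CUBIC)
    h=cv2.cvtColor(p,cv2.COLOR_RGB2HSV);return p,((h[...,1]<45)&(h[...,2]>135)).astype(np.uint8)
def outline(q,z):
    cx,cy,a=q;P=np.array([(-16.5,-16),(16.5,-16),(16.5,-7.5),(16.5,7.5),(16.5,16),(-16.5,16)])/1e3
    R=np.array([[np.cos(a),-np.sin(a)],[np.sin(a),np.cos(a)]]);return np.c_[P@R.T+(cx,cy),np.full(6,z)]
def sil(c,u,v,q):
    m=np.zeros((432,432),np.uint8);f=lambda P:np.array([((proj(c,p)-(u-36,v-36))*6) for p in P]).astype(np.int32)
    a=q[2];R=np.array([[np.cos(a),-np.sin(a)],[np.sin(a),np.cos(a)]])
    for box in ([(-16.5,-16),(-7.5,-16),(-7.5,16),(-16.5,16)],[(-16.5,-16),(16.5,-16),(16.5,-7.5),(-16.5,-7.5)],[(-16.5,16),(16.5,16),(16.5,7.5),(-16.5,7.5)]):
        B=np.array(box)/1e3@R.T+q[:2]
        cv2.fillConvexPoly(m,cv2.convexHull(f([(*b,z) for b in B for z in(.066,.076)])),1)
    h=[(x[0]+.011*np.cos(t),x[1]+.011*np.sin(t),z) for t in np.linspace(0,6.28,24) for z in(.079,.086)]
    cv2.fillConvexPoly(m,cv2.convexHull(f(h)),1);return m
V=[(T,300,218),(S,325,243)];M=[mask(*v) for v in V]
D=np.zeros((432,432),np.uint8);cv2.circle(D,(216,190),105,1,-1)
def cost(q,w=(1,1)):
    s=0
    for k,(v,(p,m)) in enumerate(zip(V,M)):
        z=sil(*v,q);s+=w[k]*((z!=m)&((D>0)|(z>0))).sum()
    return s
for w in ((1,1),(1,0)):
    best=min((cost((x[0]+dx,x[1]+dy,a),w),dx,dy,a) for a in np.arange(-.8,.81,.1) for dx in(-.008,-.004,0,.004) for dy in(-.004,0,.004))
    o=minimize(lambda q:cost((q[0]/100,q[1]/100,q[2]),w),[(x[0]+best[1])*100,(x[1]+best[2])*100,best[3]],method='Nelder-Mead',options=dict(initial_simplex=None))
    print(w,best,o.x,o.fun);q=(o.x[0]/100,o.x[1]/100,o.x[2])
    if w==(1,1): qq=q
ims=[]
for v,(p,m) in zip(V,M):
    p=p[:,:,::-1].copy();cv2.drawContours(p,cv2.findContours(sil(*v,qq),0,2)[0],-1,(0,0,255),1);ims+=[cv2.resize(p,(400,400))]
cv2.imwrite('pics/c2.png',np.hstack(ims))
go((x[0],x[1],.16),qq[2])
E
```

```text
head [ 0.4792 -0.0845  0.0849] [[ 0.   0.2]
 [-0.2 -0. ]]
lever? (array([ 0.35011276, -0.08528624,  0.18476447]), [array([0.05330719, 0.5816406 ]), array([-0.51902167, -0.0906336 ])])
lever? (array([ 0.34351037, -0.054352  ,  0.13161469]), [array([0.1368282 , 1.77288638]), array([-1.66405093, -0.32171087])])
(1, 1) (np.int64(18966), 0, 0, np.float64(0.4999999999999998)) [47.9166089  -8.42866451  0.51429959] 18891.0
(1, 0) (np.int64(12457), 0, 0, np.float64(0.4999999999999998)) [48.0373912  -8.39130387  0.47638596] 12381.0
t0.30 tcp [ 0.1533 -0.6058  0.2156] tilt [-0.  0.] yaw 0.248 w 0.0872 F [-0.8 -0.7  0.7] j7 -0.09 -> shift cm [ 44.39 -42.53   5.58] turn -0.266
```

View pics/c2.png

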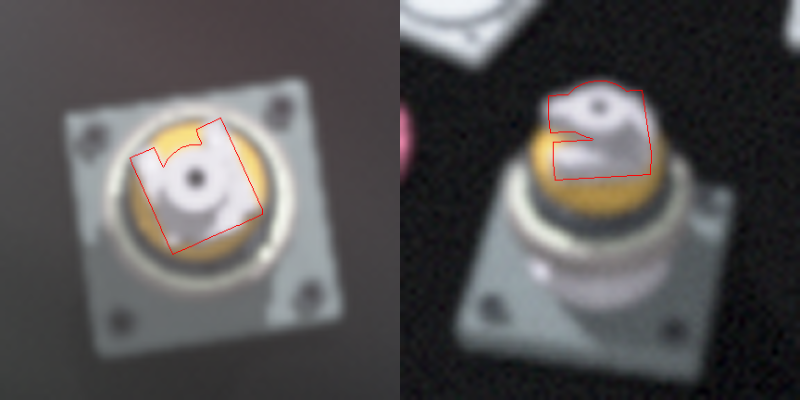

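The fit agrees in both views: washer yaw about 0.49, centred on the head at (0.4795,-0.0843). Setting out now.

```bash
python3 -m jog '[[3,-2.9,0,0,0],[3,-2.9,0,0,0],[3,-2.9,0,0,0],[3,-2.9,0,0,0],[3,-2.9,0,0,0],[3,-2.9,0,0,0],[3,-2.9,0,0,0],[3,-2.9,0,0,0],[3,-2.9,0,0,0],[3,-2.9,0,0,0]]' 25; python3 -c "
from h import *
go((.4795,-.0843,.16),.49)"
```

```text
time: 1.3
ee_pos: [0.3767, -0.2426, 0.214]
eef_rot: [0.993, 0.118, -0.001, 0.001]
ft_force: [0.5, -0.9, -0.1]
width: 0.0869
t1.30 tcp [ 0.3767 -0.2426  0.214 ] tilt [-0.002 -0.003] yaw 0.237 w 0.0869 F [ 0.5 -0.9 -0.1] j7 -0.85 -> shift cm [ 13.73 -12.99   5.34] turn -0.253
```

```bash
python3 -m jog '[[3,-2.9,0,0,0],[3,-2.9,0,0,0],[3,-2.9,0,0,0],[2.5,-2.3,0.5,0,0],[1,-1,1,0,0],[0.5,-0.5,1,-0.09,0],[0,0,1,-0.09,0],[0,0,0.5,-0.08,0],[0,0,0,0,0],[0,0,0,0,0]]'; python3 - <<'E'
from h import *
go((.4795,-.0843,.093),.49)
T=crop('top',300,210,40,'pics/c3a.png',5);crop('side',325,220,40,'pics/c3b.png',5)
cv2.imwrite('pics/c3.png',np.hstack([cv2.imread(f'pics/c3{k}.png') for k in 'ab']))
E
```

```text
time: 2.3
ee_pos: [0.4796, -0.0759, 0.1739]
eef_rot: [0.967, 0.255, 0.001, 0.002]
ft_force: [-0.4, 0.7, -0.1]
width: 0.0869
t2.30 tcp [ 0.4796 -0.0759  0.1739] tilt [ 0.003 -0.004] yaw 0.515 w 0.0869 F [-0.4  0.7 -0.1] j7 -1.04 -> shift cm [-0.43  0.69  8.1 ] turn 0.025
```

View pics/c3.png

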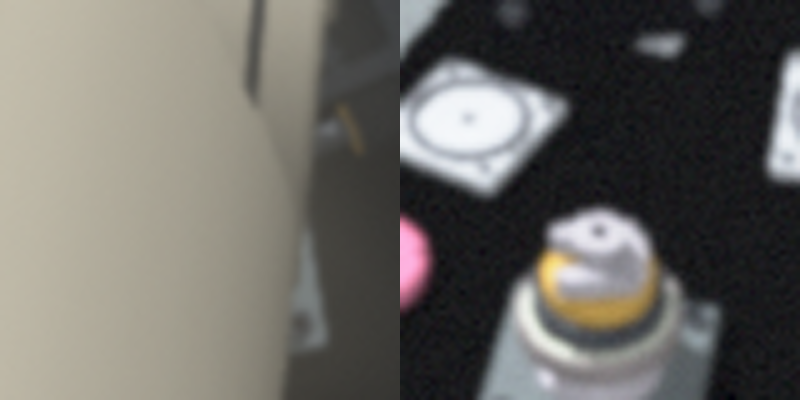

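The top view is blocked by the arm. The side view shows the washer unmoved below the gripper. I'll descend and close softly.

```bash
python3 -m jog '[[-0.4,0.7,1,0.02,0],[0,0,1.5,0,0],[0,0,1.5,0,0],[0,0,1.5,0,0],[0,0,1.3,0,0],[0,0,0.7,0,0],[0,0,0.2,0,0],[0,0,0,0,0],[0,0,0,0,0],[0,0,0,0,0]]' 15; python3 - <<'E'
from h import *
go((.4795,-.0843,.093),.49)
crop('side',325,220,40,'pics/c4.png',6)
E
```

```text
time: 3.4
ee_pos: [0.4809, -0.0896, 0.0937]
eef_rot: [0.971, 0.237, 0.003, 0.004]
ft_force: [-0.6, -1.3, 0.3]
width: 0.0872
t3.40 tcp [ 0.4809 -0.0896  0.0937] tilt [ 0.007 -0.006] yaw 0.479 w 0.0872 F [-0.6 -1.3  0.3] j7 -1.11 -> shift cm [ 0.12 -0.54  0.07] turn -0.011
```

View pics/c4.png

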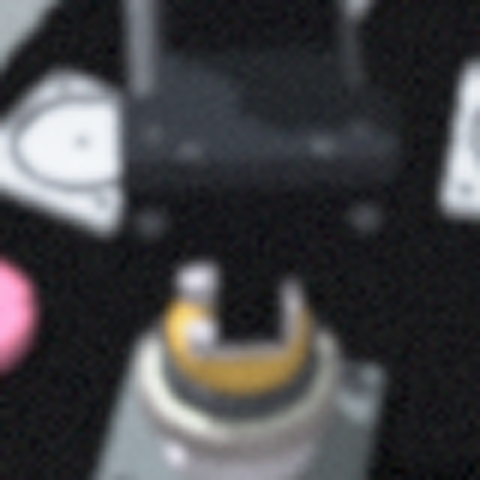

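The near finger stands before the washer in the side view, around (240,300) in the crop. I'll correct the 5 mm sideways offset and close.

```bash
python3 -m jog '[[0.1,-0.5,0,0,0],[0,0,0,0,0.3],[0,0,0,0,1],[0,0,0,0,1],[0,0,0,0,1],[0,0,0,0,1],[0,0,0,0,1],[0,0,0,0,1],[0,0,0,0,1],[0,0,0,0,1]]' 15; python3 -c "
from h import *
go((.4795,-.0843,.094),.49)"
```

```text
time: 4.45
ee_pos: [0.4799, -0.0843, 0.0946]
eef_rot: [0.971, 0.237, 0.003, 0.004]
ft_force: [-0.2, 0.1, -0.4]
width: 0.0226
t4.45 tcp [ 0.4799 -0.0843  0.0946] tilt [ 0.009 -0.007] yaw 0.479 w 0.0226 F [-0.2  0.1 -0.4] j7 -1.12 -> shift cm [-0.04 -0.02  0.06] turn -0.011
```

```bash
python3 - <<'E'
from h import *
s=r.read_state();print(s['width'],s['ft_force'],s['time'])
crop('side',325,220,30,'pics/c5.png',9)
E
```

```text
0.022623006076037868 [-0.1506875   0.11514017 -0.36525033] 4.45
```

View pics/c5.png

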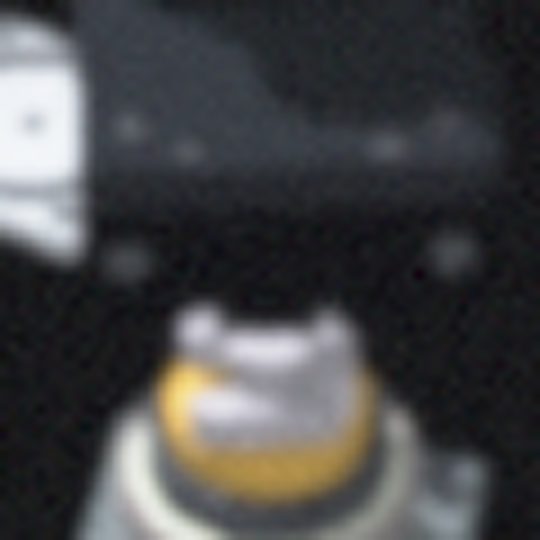

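The fingers are above the washer and closed on the head (22.6 mm), so the tips sit higher than nominal. I'll open, go 5 mm lower and close again.

```bash
python3 -m jog '[[0,0,0,0,0.4],[0,0,0,0,0.4],[0,0,0,0,0.4],[0,0,0,0,0.4],[0,0,0.2,0,0.4],[0,0,0.2,0,0.4],[0,0,0.1,0,0.4],[0,0,0,0,0.4],[0,0,0,0,0.4],[0,0,0,0,0.4]]' 15; python3 -c "
from h import *
go((.4795,-.0843,.0895),.49)"
```

```text
time: 5.5
ee_pos: [0.4799, -0.0843, 0.089]
eef_rot: [0.971, 0.237, 0.003, 0.004]
ft_force: [0.2, -0.2, 0.0]
width: 0.052
t5.50 tcp [ 0.4799 -0.0843  0.089 ] tilt [ 0.008 -0.007] yaw 0.479 w 0.0520 F [ 0.2 -0.2  0. ] j7 -1.13 -> shift cm [-0.03 -0.02 -0.05] turn -0.011
```

```bash
python3 -m jog '[[0,0,0,0,1],[0,0,0,0,1],[0,0,0,0,1],[0,0,0,0,1],[0,0,0,0,1],[0,0,0,0,1],[0,0,0,0,1],[0,0,0,0,1],[0,0,0,0,1],[0,0,0,0,1]]' 20; python3 -c "
from h import *
go((.4795,-.0843,.0895),.49)"
```

```text
time: 6.5
ee_pos: [0.48, -0.0844, 0.0892]
eef_rot: [0.971, 0.237, 0.003, 0.004]
ft_force: [0.1, -0.3, -0.3]
width: 0.0004
t6.50 tcp [ 0.48   -0.0844  0.0892] tilt [ 0.009 -0.007] yaw 0.479 w 0.0004 F [ 0.1 -0.3 -0.3] j7 -1.13 -> shift cm [-0.04 -0.03 -0.03] turn -0.011
```

```bash
python3 - <<'E'
from h import *
s=r.read_state();p=np.array(s['ee_pos']);R=Ro.from_quat(s['eef_rot']).as_matrix()
ims=[]
for n,(u,v) in {'side':(325,210),'top':(300,210)}.items():
    c=r.camera(n);T=np.array(c['camera_from_world']);print(n,'cam at',(-T[:3,:3].T@T[:3,3]).round(3))
    g=cv2.resize(c['pixels'][v-50:v+50,u-50:u+50,::-1],(400,400),interpolation=cv2.INTER_CUBIC)
    g=cv2.convertScaleAbs(g,alpha=1.6,beta=20)
    for q,col in ((p,(0,255,0)),(p+R@[0,0,.022],(0,0,255)),(p+R@[0,.0435,.022],(255,0,0)),(np.array([.4795,-.0843,.086]),(0,255,255))):
        a=(proj(c,q)-(u-50,v-50))*4;cv2.circle(g,tuple(int(k) for k in a),4,col,1)
    ims.append(g)
cv2.imwrite('pics/c6.png',np.hstack(ims))
E
```

```text
side cam at [0.231 0.457 0.644]
top cam at [ 0.337 -0.119  0.903]
```

View pics/c6.png

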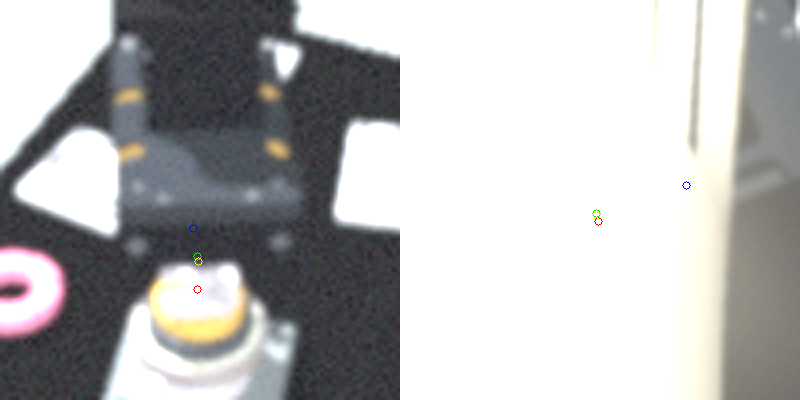

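```bash
python3 - <<'E'
from h import *
c=r.camera('side')
p=np.array([.4809,-.0896,.0937]);yw=.479;d=np.array([-np.sin(yw),np.cos(yw),0])
for off in(.0435,.0585):
  for tip in(.003,.012,.022): print('open',off,tip,proj(c,p+d*off-[0,0,tip]).round(1))
for q in((.48,-.0844,.086),(.48,-.0844,.0672),(.48+d[0]*.015,-.0844+d[1]*.015,.067),(.48+d[0]*.015,-.0844+d[1]*.015,.086)):print(proj(c,np.array(q)).round(1))
s=r.read_state();print(np.round(s['joint_positions'],3),s['width'],s['time'])
E
```

```text
open 0.0435 0.003 [326.3 237.8]
open 0.0435 0.012 [326.3 241.2]
open 0.0435 0.022 [326.3 245. ]
open 0.0585 0.003 [326.8 243.6]
open 0.0585 0.012 [326.7 247.1]
open 0.0585 0.022 [326.7 250.9]
[324.4 225.4]
[324.4 232.4]
[324.8 238. ]
[324.8 230.8]
[ 0.666  0.196 -0.637  1.947  0.143  1.032 -1.127] 0.0006672164754403184 6.65
```

The fingers shut completely with the head nominally between them, so the real tips must be above the head, higher than the reported TCP implies. I'll touch the head's top gently with the closed fingers to find the true tip height.

```bash
python3 -m jog '[[0,0,0.1,0,1],[0,0,0.1,0,1],[0,0,0.1,0,1],[0,0,0.1,0,1],[0,0,0.1,0,1],[0,0,0.1,0,1],[0,0,0.1,0,1],[0,0,0.1,0,1],[0,0,0,0,1],[0,0,0,0,1]]'
```

```text
time: 7.65
ee_pos: [0.48, -0.0844, 0.0803]
eef_rot: [0.971, 0.237, 0.003, 0.004]
ft_force: [-0.3, -0.3, -0.4]
width: 0.0003
```

```bash
python3 - <<'E'
from h import *
c=r.camera('side');p=c['pixels'][130:270,255:415,::-1]
p=(255*(p/255.)**.45).astype(np.uint8);p=cv2.resize(p,None,fx=4,fy=4,interpolation=cv2.INTER_CUBIC)
t=r.camera('top')['pixels'][100:260,230:390,::-1];t=(255*(t/255.)**.6).astype(np.uint8)
cv2.imwrite('pics/c7.png',p)
cv2.imwrite('pics/c7t.png',cv2.resize(t,None,fx=3,fy=3))
E
```

```text
(no output)
```

View pics/c7.png

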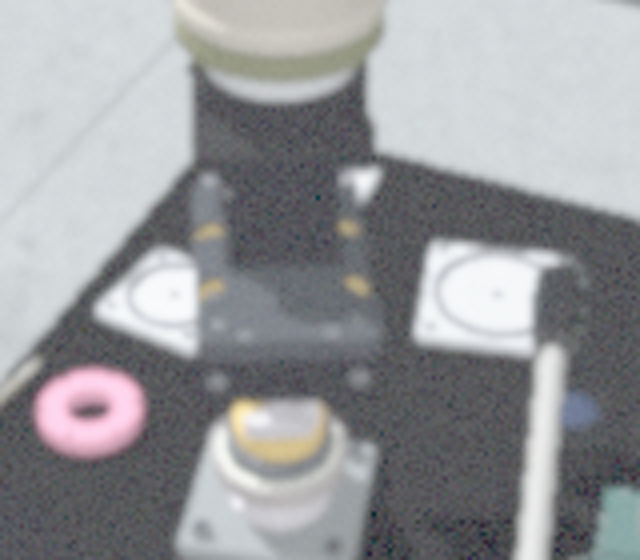

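View pics/c7t.png

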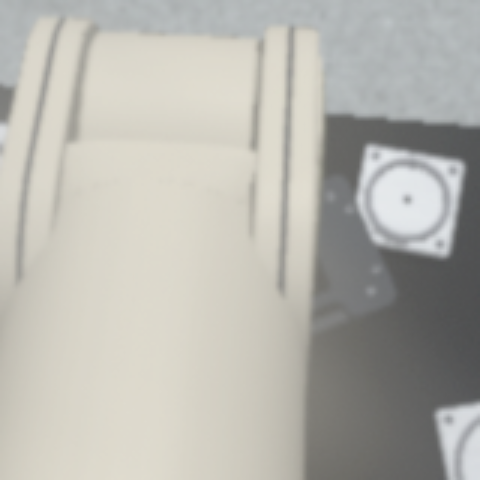

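```bash
python3 - <<'E'
from h import *
t=r.camera('top');s=r.camera('side')
for z in(.10,.13,.16,.19,.22):print(z,ray(t,354,180,z)[:2].round(3))
# side: near-end bottom edge pixel centre (327,219) body ridge / (327,229) black bottom
for z in(.10,.13,.16,.19,.22):print(z,ray(s,327,219,z)[:2].round(3),ray(s,327,229,z)[:2].round(3))
E
```

```text
0.1 [ 0.547 -0.176]
0.13 [ 0.539 -0.174]
0.16 [ 0.531 -0.172]
0.19 [ 0.523 -0.17 ]
0.22 [ 0.515 -0.168]
0.1 [ 0.477 -0.089] [ 0.465 -0.064]
0.13 [ 0.463 -0.059] [ 0.452 -0.035]
0.16 [ 0.45  -0.029] [ 0.44  -0.006]
0.19 [0.436 0.002] [0.427 0.022]
0.22 [0.422 0.032] [0.414 0.051]
```

The lateral position agrees in both views, but the body appears about 35 mm higher than the reported TCP height implies. I'll keep feeling down gently. The body has clearance even on the nominal reading.

```bash
python3 -m jog '[[0,0,0.15,0,1],[0,0,0.15,0,1],[0,0,0.15,0,1],[0,0,0.15,0,1],[0,0,0.15,0,1],[0,0,0.15,0,1],[0,0,0.1,0,1],[0,0,0,0,1],[0,0,0,0,1],[0,0,0,0,1]]'
```

```text
time: 8.85
ee_pos: [0.4804, -0.0845, 0.0801]
eef_rot: [0.971, 0.237, 0.002, 0.007]
ft_force: [-0.2, -1.7, -0.1]
width: 0.0006
```

```bash
python3 -m jog '[[0,0,0,0,1],[0,0,0,0,1],[0,0,0,0,1],[0,0,0,0,1],[0,0,0,0,1],[0,0,0,0,1],[0,0,0,0,1],[0,0,0,0,1],[0,0,0,0,1],[0,0,0.15,0,1]]'; python3 -m jog '[[0,0,-0.3,0,1],[0,0,-0.3,0,1],[0,0,0,0,0.4],[0,0,0,0,0.4],[0,0,0,0,0.4],[0,0,0,0,0.4],[0,0,0,0,0.4],[0,0,0,0,0.4],[0,0,0,0,0.4],[0,0,0,0,0.4]]' 20
```

```text
time: 9.85
ee_pos: [0.4804, -0.0845, 0.0796]
eef_rot: [0.972, 0.237, 0.001, 0.007]
ft_force: [-14.0, 1.7, 34.5]
width: 0.0006
time: 10.85
ee_pos: [0.4801, -0.0844, 0.0853]
eef_rot: [0.972, 0.237, 0.001, 0.007]
ft_force: [0.7, -0.1, 0.3]
width: 0.0504
```

Contact confirmed (34 N): tips at 86 mm when the TCP reads 80 mm, so tip z = TCP z + 6 mm by the touch, not -22. I'll use that from here. Washer: tips at about 70 mm, so TCP 0.064.

```bash
python3 -m jog '[[0,0,0.4,0,0.4],[0,0,0.4,0,0.4],[0,0,0.4,0,0.4],[0,0,0.4,0,0.4],[0,0,0.3,0,0.4],[0,0,0.15,0,0.4],[0,0,0,0,0.4],[0,0,0,0,1],[0,0,0,0,1],[0,0,0,0,1]]' 20; python3 -c "
from h import *
go((.4795,-.0843,.064),.49)"
```

```text
time: 11.85
ee_pos: [0.4801, -0.0846, 0.0627]
eef_rot: [0.972, 0.237, 0.001, 0.007]
ft_force: [-0.4, -0.7, -0.4]
width: 0.036
t11.85 tcp [ 0.4801 -0.0846  0.0627] tilt [ 0.005 -0.013] yaw 0.478 w 0.0360 F [-0.4 -0.7 -0.4] j7 -1.16 -> shift cm [-0.04 -0.05 -0.13] turn -0.012
```

```bash
python3 -m jog '[[0,0,0,0,1],[0,0,0,0,1],[0,0,0,0,1],[0,0,0,0,1],[0,0,0,0,1],[0,0,0,0,1],[0,0,-0.1,0,1],[0,0,0,0,1],[0,0,0,0,1],[0,0,0,0,1]]' 25; python3 -c "
from h import *
go((.4795,-.0843,.0645),.49)"
```

```text
time: 12.85
ee_pos: [0.4801, -0.0847, 0.0639]
eef_rot: [0.972, 0.237, 0.001, 0.007]
ft_force: [0.1, -0.7, 0.3]
width: 0.0317
t12.85 tcp [ 0.4801 -0.0847  0.0639] tilt [ 0.005 -0.013] yaw 0.478 w 0.0317 F [ 0.1 -0.7  0.3] j7 -1.16 -> shift cm [-0.03 -0.06 -0.06] turn -0.012
```

Gripped (31.7 mm). Sliding out along its own -x.

```bash
python3 -m jog '[[-0.4,0,0,0,1],[-0.4,0,0,0,1],[-0.4,0,0,0,1],[-0.4,0,0,0,1],[-0.4,0,0,0,1],[-0.4,0,0,0,1],[-0.4,0,0,0,1],[-0.4,0,0,0,1],[-0.3,0,0,0,1],[0,0,0,0,1]]' 25; python3 -c "
from h import *
go((.4795,-.0843,.0645),.49)"
```

```text
time: 13.85
ee_pos: [0.4457, -0.1027, 0.064]
eef_rot: [0.972, 0.237, 0.001, 0.007]
ft_force: [0.0, 0.1, 0.8]
width: 0.0319
t13.85 tcp [ 0.4457 -0.1027  0.064 ] tilt [ 0.005 -0.014] yaw 0.478 w 0.0319 F [0.  0.1 0.8] j7 -1.08 -> shift cm [ 3.85 -0.08 -0.06] turn -0.012
```

```bash
python3 -m jog '[[0,0,-1,0,1],[0,0,-1.5,0,1],[0,0,-1.5,0,1],[0,0,-1.5,0,1],[0.5,0.8,-1,0,1],[1.2,2,0,0,1],[1.4,2.5,0,0,1],[1.4,2.5,0,0,1],[1.2,2,0,0,1],[1,1.7,0,0,1]]' 25; python3 - <<'E'
from h import *
C={n:r.camera(n) for n in('top','side')}
go((.6,-.201,.1),None)
P={'wheel':(.578,.0955),'flange':(.4318,-.280),'collar':(.5747,-.328),'washer':(.600,-.201)}
for k,w in P.items():
  for n in C:
    c=C[n];g=cv2.cvtColor(cv2.imread(f'pics/{n}0.png'),cv2.COLOR_BGR2GRAY).astype(float)
    # rectify to 0.25mm/px tray plane and find the dot and ring by symmetry
    N=400;yy,xx=np.mgrid[:N,:N];X=w[0]+(xx-N/2)*2.5e-4;Y=w[1]+(yy-N/2)*2.5e-4
    T=np.array(c['camera_from_world']);q=T[:3,:3]@np.stack([X.ravel(),Y.ravel(),np.full(X.size,.008)])+T[:3,3:]
    u=(c['cx']-c['fx']*q[0]/q[2]).reshape(N,N).astype(np.float32);v=(c['cy']+c['fy']*q[1]/q[2]).reshape(N,N).astype(np.float32)
    I=cv2.remap(g.astype(np.float32),u,v,cv2.INTER_CUBIC)
    a=I[160:240,160:240];d=cv2.GaussianBlur(a,(0,0),3);m=np.clip(np.percentile(d,80)-d-6,0,None);i=np.unravel_index(d.argmin(),d.shape)
    s=m[max(i[0]-12,0):i[0]+13,max(i[1]-12,0):i[1]+13];jy,jx=np.mgrid[max(i[0]-12,0):max(i[0]-12,0)+s.shape[0],max(i[1]-12,0):max(i[1]-12,0)+s.shape[1]]
    cx,cy=(s*jx).sum()/s.sum()-40,(s*jy).sum()/s.sum()-40
    print(k,n,'dot',np.round((w[0]+cx*2.5e-4,w[1]+cy*2.5e-4),4),'depth %.0f'%m.max())
E
```

```text
time: 14.85
ee_pos: [0.5631, -0.173, 0.1415]
eef_rot: [0.971, 0.239, 0.003, 0.009]
ft_force: [0.6, 0.1, 0.1]
width: 0.0317
t14.95 tcp [ 0.5635 -0.1737  0.1412] tilt [ 0.011 -0.015] yaw 0.480 w 0.0311 F [-0.  -0.4 -0.4] j7 -1.03 -> shift cm [1.97 4.03 4.2 ] turn 0.000
wheel top dot [0.5789 0.0945] depth 75
wheel side dot [0.5784 0.0953] depth 73
flange top dot [ 0.432  -0.2817] depth 89
flange side dot [ 0.4318 -0.281 ] depth 34
collar top dot [ 0.5752 -0.3295] depth 92
collar side dot [ 0.5756 -0.3295] depth 28
washer top dot [ 0.6013 -0.2033] depth 76
washer side dot [ 0.6013 -0.2032] depth 35
```

The tray centre dots agree across both views to 1 mm: washer (.6013,-.2032), collar (.5754,-.3295), flange (.4319,-.2814), wheel (.5787,.0949).

```bash
python3 -m jog '[[1,2.2,0.5,0,1],[1,2.1,1,0,1],[0,0,1.5,0,1],[0,0,1.5,0,1],[0,0,1.5,0,1],[0,0,1.5,0,1],[0,0,1.5,0,1],[0,0,1.2,0,1],[0,0,0,0,1],[0,0,0,0,1]]'; python3 -c "
from h import *
go((.6013,-.2032,.0075))"
```

```text
time: 15.95
ee_pos: [0.6003, -0.2, 0.0352]
eef_rot: [0.971, 0.24, 0.003, 0.007]
ft_force: [0.5, 0.1, -1.0]
width: 0.0316
t15.95 tcp [ 0.6003 -0.2     0.0352] tilt [ 0.009 -0.013] yaw 0.485 w 0.0316 F [ 0.5  0.1 -1. ] j7 -1.06 -> shift cm [-0.06  0.29  2.78] turn 0.000
```

```bash
python3 -m jog '[[-0.1,0.3,0.4,0,1],[0,0,0.5,0,1],[0,0,0.5,0,1],[0,0,0.5,0,1],[0,0,0.3,0,1],[0,0,0.1,0,1],[0,0,0,0,1],[0,0,0,0,1],[0,0,0,0,1],[0,0,0,0,1]]'; python3 - <<'E'
from h import *
go((.6013,-.2032,.0065))
crop('side',298,204,30,'pics/c8.png',9)
E
```

```text
time: 16.95
ee_pos: [0.6026, -0.2042, 0.0125]
eef_rot: [0.971, 0.24, 0.004, 0.008]
ft_force: [-0.1, 0.4, 0.2]
width: 0.0316
t16.95 tcp [ 0.6026 -0.2042  0.0125] tilt [ 0.012 -0.014] yaw 0.485 w 0.0316 F [-0.1  0.4  0.2] j7 -1.07 -> shift cm [-0.07 -0.16  0.59] turn 0.000
```

View pics/c8.png

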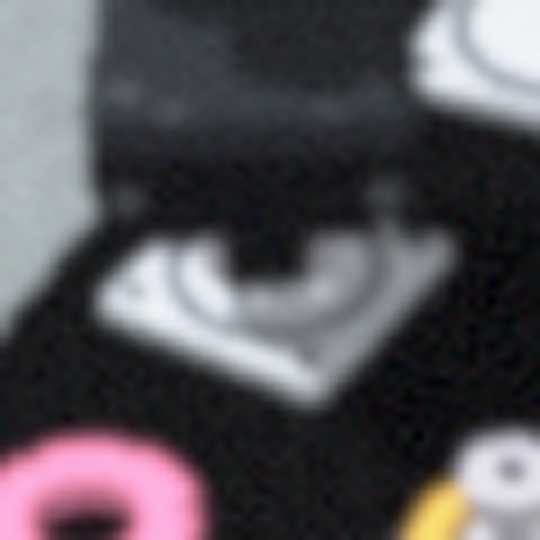

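The washer hangs over the pocket, visible at about (275,290) in the crop, and the collar and head are free of it at lower right. Correcting 1.5 mm and lowering.

```bash
python3 -m jog '[[-0.07,-0.15,0,0,1],[0,0,0.2,0,1],[0,0,0.2,0,1],[0,0,0.1,0,1],[0,0,0,0,1],[0,0,0,0,1],[0,0,0,0,1],[0,0,0,0,1],[0,0,0,0,1],[0,0,0,0,1]]'; python3 -c "
from h import *
go((.6013,-.2032,.0065))"
```

```text
time: 18.0
ee_pos: [0.6013, -0.2032, 0.0072]
eef_rot: [0.971, 0.24, 0.004, 0.009]
ft_force: [-0.5, -0.1, 0.2]
width: 0.0313
t18.00 tcp [ 0.6013 -0.2032  0.0072] tilt [ 0.013 -0.014] yaw 0.485 w 0.0313 F [-0.5 -0.1  0.2] j7 -1.07 -> shift cm [-0.   -0.01  0.07] turn 0.000
```

```bash
python3 -m jog '[[0,0,0,0,0.3],[0,0,0,0,0.3],[0,0,0,0,0.3],[0,0,0,0,0.3],[0,0,-0.5,0,0.3],[0,0,-1.5,0,0.3],[0,0,-2,0,0.3],[0,0,-2.5,0,0.3],[0,0,-2.5,0,0.3],[0,0,-2,0,0.3]]'; python3 - <<'E'
from h import *
go((.4795,-.0843,.12),.485)
crop('side',298,204,25,'pics/c9.png',9)
E
```

```text
time: 19.0
ee_pos: [0.5988, -0.2009, 0.1234]
eef_rot: [0.971, 0.24, 0.003, 0.008]
ft_force: [0.1, 0.5, -0.1]
width: 0.0609
t19.00 tcp [ 0.5988 -0.2009  0.1234] tilt [ 0.01  -0.013] yaw 0.485 w 0.0609 F [ 0.1  0.5 -0.1] j7 -1.02 -> shift cm [ -5.11 -15.88   0.07] turn 0.000
```

View pics/c9.png

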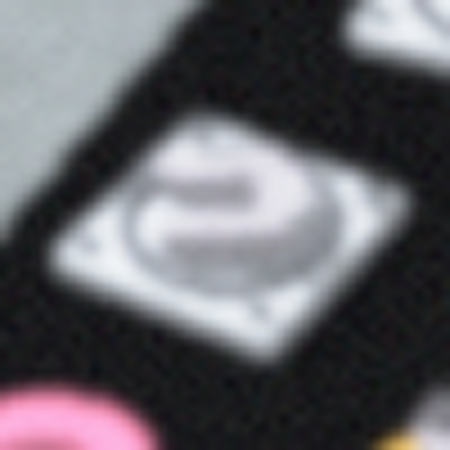

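The washer lies inside its ring. I'll verify from above later. Next the collar: tips at 60.5 mm, so TCP 0.0545.

```bash
python3 -m jog '[[-0.8,-2.4,0,0,0.3],[-0.9,-2.8,0,0,0.3],[-0.9,-2.8,0,0,0.3],[-0.9,-2.8,0,0,0.3],[-0.8,-2.5,0,0,0.3],[-0.6,-1.7,0,0,0.3],[-0.3,-0.9,0,0,0.3],[0,0,0,0,0.3],[0,0,0,0,0.3],[0,0,0,0,0.3]]'; python3 - <<'E'
from h import *
go((.4795,-.0843,.0545),.485)
E
```

```text
time: 20.05
ee_pos: [0.4805, -0.0819, 0.134]
eef_rot: [0.971, 0.24, 0.011, 0.014]
ft_force: [0.2, -0.7, -0.3]
width: 0.0611
t20.05 tcp [ 0.4805 -0.0819  0.134 ] tilt [ 0.029 -0.022] yaw 0.485 w 0.0611 F [ 0.2 -0.7 -0.3] j7 -1.10 -> shift cm [-0.32 -0.09  7.94] turn 0.000
```

```bash
python3 -m jog '[[-0.3,-0.1,0.5,0,0.3],[0,0,0.9,0,0.3],[0,0,1,0,0.3],[0,0,1,0,0.3],[0,0,1,0,0.3],[0,0,1,0,0.3],[0,0,0.8,0,0.3],[0,0,0.5,0,0.3],[0,0,0.2,0,0.3],[0,0,0,0,0.3]]' 15; python3 - <<'E'
from h import *
go((.4795,-.0843,.0545),.485)
E
```

```text
time: 21.05
ee_pos: [0.4791, -0.0849, 0.0567]
eef_rot: [0.971, 0.239, 0.01, 0.013]
ft_force: [0.3, -0.0, 0.5]
width: 0.0612
t21.05 tcp [ 0.4791 -0.0849  0.0567] tilt [ 0.026 -0.019] yaw 0.484 w 0.0612 F [ 0.3 -0.   0.5] j7 -1.16 -> shift cm [ 0.06 -0.04  0.22] turn -0.001
```

```bash
python3 -m jog '[[0.05,0,0.2,0,0.3],[0,0,0,0,0.3],[0,0,0,0,1],[0,0,0,0,1],[0,0,0,0,1],[0,0,0,0,1],[0,0,0,0,1],[0,0,0,0,1],[0,0,0,0,1],[0,0,0,0,1]]' 20; python3 - <<'E'
from h import *
go((.4795,-.0843,.0545),.485)
E
```

```text
time: 22.05
ee_pos: [0.4805, -0.0849, 0.0559]
eef_rot: [0.971, 0.239, 0.011, 0.013]
ft_force: [0.1, -0.4, -0.9]
width: 0.0424
t22.05 tcp [ 0.4805 -0.0849  0.0559] tilt [ 0.028 -0.02 ] yaw 0.483 w 0.0424 F [ 0.1 -0.4 -0.9] j7 -1.17 -> shift cm [-0.06 -0.11  0.13] turn -0.002
```

```bash
python3 -m jog '[[0,0,0,0,1],[0,0,0,0,1],[0,0,-0.1,0,1],[0,0,-0.2,0,1],[0,0,-0.2,0,1],[0,0,-0.2,0,1],[0,0,-0.2,0,1],[0,0,0,0,1],[0,0,0,0,1],[0,0,0,0,1]]' 25; python3 - <<'E'
from h import *
go((.4795,-.0843,.0545),.485)
crop('side',322,228,26,'pics/c10.png',10)
E
```

```text
time: 23.05
ee_pos: [0.4804, -0.0848, 0.0659]
eef_rot: [0.971, 0.239, 0.011, 0.013]
ft_force: [0.7, 0.4, -0.9]
width: 0.0417
t23.05 tcp [ 0.4804 -0.0848  0.0659] tilt [ 0.028 -0.021] yaw 0.483 w 0.0417 F [ 0.7  0.4 -0.9] j7 -1.16 -> shift cm [-0.08 -0.12  1.14] turn -0.002
```

View pics/c10.png

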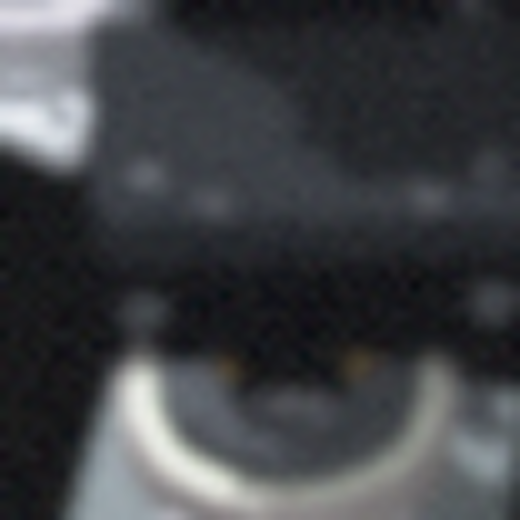

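Brass is visible between the fingers at (228,365) and (358,365), and the flange stays behind. Lifting and carrying to the collar tray.

```bash
python3 -m jog '[[0,0,-0.6,0,1],[0,0,-1,0,1],[0,0,-1.2,0,1],[0,0,-1.2,0,1],[0,0,-1.2,0,1],[0,0,-1,0,1],[0,0.5,-0.3,0,1],[-0.1,1.2,0,0,1],[-0.2,2,0,0,1],[-0.2,2,0,0,1]]'; python3 -m jog '[[-0.3,2.2,0,0,1],[-0.3,2.2,0,0,1],[-0.3,2.2,0,0,1],[-0.3,2.2,0,0,1],[-0.3,2.2,0,0,1],[-0.3,2.2,0,0,1],[-0.3,2.2,0,0,1],[-0.1,1.2,0,0,1],[0,0.5,0,0,1],[0,0,0,0,1]]'; python3 - <<'E'
from h import *
go((.5754,-.3295,.03))
E
```

```text
time: 24.1
ee_pos: [0.5022, -0.1385, 0.1401]
eef_rot: [0.97, 0.241, 0.012, 0.014]
ft_force: [1.3, -0.3, -0.7]
width: 0.0422
time: 25.1
ee_pos: [0.5599, -0.3307, 0.1333]
eef_rot: [0.973, 0.232, 0.005, 0.012]
ft_force: [0.1, 0.1, -0.5]
width: 0.0421
t25.10 tcp [ 0.5599 -0.3307  0.1333] tilt [ 0.016 -0.021] yaw 0.468 w 0.0421 F [ 0.1  0.1 -0.5] j7 -0.80 -> shift cm [ 1.39  0.32 10.35] turn 0.000
```

```bash
python3 -m jog '[[0.7,0.1,0.6,0,1],[0.7,0.2,1,0,1],[0,0,1.3,0,1],[0,0,1.4,0,1],[0,0,1.4,0,1],[0,0,1.4,0,1],[0,0,1.4,0,1],[0,0,1.2,0,1],[0,0,0.5,0,1],[0,0,0,0,1]]'; python3 - <<'E'
from h import *
go((.5754,-.3295,.0125))
E
```

```text
time: 26.1
ee_pos: [0.5749, -0.326, 0.0194]
eef_rot: [0.972, 0.233, 0.004, 0.01]
ft_force: [-0.2, 0.1, -1.2]
width: 0.0415
t26.10 tcp [ 0.5749 -0.326   0.0194] tilt [ 0.012 -0.018] yaw 0.471 w 0.0415 F [-0.2  0.1 -1.2] j7 -0.86 -> shift cm [-0.12  0.32  0.7 ] turn 0.000
```

```bash
python3 -m jog '[[-0.1,0.3,0,0,1],[0,0,0,0,1],[0,0,0.2,0,1],[0,0,0.2,0,1],[0,0,0.2,0,1],[0,0,0.1,0,1],[0,0,0.1,0,1],[0,0,0,0,1],[0,0,0,0,1],[0,0,0,0,1]]'; python3 - <<'E'
from h import *
go((.5754,-.3295,.009))
E
```

```text
time: 27.1
ee_pos: [0.5771, -0.3304, 0.0134]
eef_rot: [0.972, 0.233, 0.005, 0.011]
ft_force: [-0.5, 0.6, -0.2]
width: 0.042
t27.10 tcp [ 0.5771 -0.3304  0.0134] tilt [ 0.015 -0.02 ] yaw 0.471 w 0.0420 F [-0.5  0.6 -0.2] j7 -0.86 -> shift cm [-0.11 -0.17  0.43] turn 0.000
```

```bash
python3 -m jog '[[-0.1,-0.15,0,0,1],[0,0,0,0,1],[0,0,0.15,0,1],[0,0,0.15,0,1],[0,0,0.15,0,1],[0,0,0,0,1],[0,0,0,0,1],[0,0,0,0,1],[0,0,0,0,1],[0,0,0.05,0,1]]'; python3 - <<'E'
from h import *
go((.5754,-.3295,.009))
E
```

```text
time: 28.1
ee_pos: [0.5755, -0.3296, 0.008]
eef_rot: [0.972, 0.233, 0.005, 0.011]
ft_force: [-0.6, 0.2, 1.9]
width: 0.0419
t28.10 tcp [ 0.5755 -0.3296  0.008 ] tilt [ 0.015 -0.02 ] yaw 0.471 w 0.0419 F [-0.6  0.2  1.9] j7 -0.86 -> shift cm [-0.   -0.01 -0.1 ] turn 0.000
```

Down at the floor, judging by the height and a light 1.9 N. Release and rise.

```bash
python3 -m jog '[[0,0,0,0,0.2],[0,0,0,0,0.2],[0,0,0,0,0.2],[0,0,0,0,0.2],[0,0,-0.5,0,0.2],[0,0,-1.3,0,0.15],[0,0,-1.8,0,0.15],[0,0,-2,0,0.15],[0,0,-2,0,0.15],[0,0,-1.8,0,0.15]]'; python3 - <<'E'
from h import *
go((.4795,-.0843,.12))
E
```

```text
time: 29.1
ee_pos: [0.5732, -0.3269, 0.1074]
eef_rot: [0.972, 0.233, 0.004, 0.011]
ft_force: [0.3, 0.6, -0.6]
width: 0.0741
t29.10 tcp [ 0.5732 -0.3269  0.1074] tilt [ 0.014 -0.019] yaw 0.471 w 0.0741 F [ 0.3  0.6 -0.6] j7 -0.83 -> shift cm [  2.67 -25.84  -1.84] turn 0.000
```

```bash
python3 -m jog '[[0.2,-1.2,-0.5,0,0.15],[0.2,-2,-0.5,0,0.15],[0.2,-2.2,0,0,0.15],[0.3,-2.2,0,0,0.15],[0.2,-2.2,0,0,0.15],[0.2,-2.2,0,0,0.15],[0.3,-2.2,0,0,0.15],[0.3,-2.2,0,0,0.15],[0.2,-2.2,0,0,0.15],[0.2,-2.2,0,0,0.15]]'; python3 -m jog '[[0.3,-2,0,0,0.15],[0,-1.5,0,0,0.15],[0,-0.8,0,0,0.15],[0,0,0,0,0.15],[0,0,0,0,0.15],[0,0,0.6,0,0.15],[0,0,0.6,0,0.15],[0,0,0.6,0,0.15],[0,0,0.3,0,0.15],[0,0,0,0,0.15]]'; python3 - <<'E'
from h import *
go((.4795,-.0843,.045))
E
```

```text
time: 30.1
ee_pos: [0.4943, -0.119, 0.1165]
eef_rot: [0.972, 0.233, 0.006, 0.013]
ft_force: [0.9, 0.9, 0.1]
width: 0.0741
time: 31.1
ee_pos: [0.4744, -0.0767, 0.0914]
eef_rot: [0.972, 0.234, 0.005, 0.014]
ft_force: [0.5, 0.2, 0.8]
width: 0.0742
t31.10 tcp [ 0.4744 -0.0767  0.0914] tilt [ 0.017 -0.025] yaw 0.472 w 0.0742 F [0.5 0.2 0.8] j7 -1.16 -> shift cm [0.1  0.77 4.66] turn 0.000
```

```bash
python3 -m jog '[[0.1,0.4,0,0,0.15],[0,0.4,0.3,0,0.15],[0,0,0.6,0,0.15],[0,0,0.7,0,0.15],[0,0,0.8,0,0.15],[0,0,0.8,0,0.15],[0,0,0.7,0,0.15],[0,0,0.5,0,0.15],[0,0,0.1,0,0.15],[0,0,0,0,0.15]]'; python3 - <<'E'
from h import *
go((.4795,-.0843,.0445))
E
```

```text
time: 32.1
ee_pos: [0.4798, -0.0851, 0.042]
eef_rot: [0.972, 0.234, 0.005, 0.013]
ft_force: [0.5, -0.5, 0.4]
width: 0.0738
t32.10 tcp [ 0.4798 -0.0851  0.042 ] tilt [ 0.016 -0.024] yaw 0.472 w 0.0738 F [ 0.5 -0.5  0.4] j7 -1.20 -> shift cm [ 0.01 -0.08 -0.25] turn 0.000
```

```bash
python3 -m jog '[[0,-0.05,-0.25,0,0.15],[0,0,0,0,0.15],[0,0,0,0,1],[0,0,0,0,1],[0,0,0,0,1],[0,0,0,0,1],[0,0,0,0,1],[0,0,0,0,1],[0,0,0,0,1],[0,0,0,0,1]]' 25; python3 -m jog '[[0,0,-0.2,0,1],[0,0,-0.3,0,1],[0,0,-0.3,0,1],[0,0,-0.3,0,1],[0,0,-0.5,0,1],[0,0,-0.8,0,1],[0,0,-1,0,1],[0,0,-1,0,1],[0,0,-1,0,1],[0,0,-1,0,1]]'; python3 - <<'E'
from h import *
go((.4319,-.2814,.03))
E
```

```text
time: 33.1
ee_pos: [0.4804, -0.0846, 0.0458]
eef_rot: [0.972, 0.234, 0.006, 0.014]
ft_force: [0.3, -0.3, -0.1]
width: 0.0517
time: 34.1
ee_pos: [0.4785, -0.0827, 0.1147]
eef_rot: [0.972, 0.234, 0.005, 0.014]
ft_force: [-0.0, 0.6, -0.9]
width: 0.052
t34.10 tcp [ 0.4785 -0.0827  0.1147] tilt [ 0.016 -0.024] yaw 0.473 w 0.0520 F [-0.   0.6 -0.9] j7 -1.13 -> shift cm [-13.22  15.31   8.88] turn 0.000
```

Gripped. On its tray, the gripper body at this yaw would come near the bottles, so I'll turn to yaw 0 first and then carry.

```bash
python3 -m jog '[[0,0,0,0.12,1],[0,0,0,0.12,1],[0,0,0,0.12,1],[0,0,0,0.11,1],[0,0,0,0,1],[0,1,0,0,1],[-0.3,1.8,0,0,1],[-0.5,2,0,0,1],[-0.5,2.2,0,0,1],[-0.5,2.2,0,0,1]]' 25; python3 - <<'E'
from h import *
go((.4319,-.2814,.03),0)
t=r.camera('top');s=r.camera('side');print('blue',tri([(t,345,288),(s,401,236)]))
print(ray(t,345,288,.03),ray(t,368,315,.05))
E
```

```text
time: 35.1
ee_pos: [0.4618, -0.1775, 0.1239]
eef_rot: [1.0, 0.003, 0.012, 0.013]
ft_force: [0.7, 0.0, -0.9]
width: 0.052
t35.10 tcp [ 0.4618 -0.1775  0.1239] tilt [ 0.023 -0.026] yaw 0.007 w 0.0520 F [ 0.7  0.  -0.9] j7 -1.37 -> shift cm [-3.28 10.12  9.58] turn 0.007
blue (array([ 0.35493181, -0.17980224,  0.02472205]), [array([0.24771684, 2.5819467 ]), array([-2.26546232, -0.42959206])])
[ 0.35940442 -0.17865057  0.03      ] [ 0.31577311 -0.22125512  0.05      ]
```

```bash
python3 -m jog '[[-0.6,2,0,0,1],[-0.7,2.2,0,0,1],[-0.7,2.2,0,0,1],[-0.7,2,0,0,1],[-0.3,1.2,0.5,0,1],[0,0,1.2,0,1],[0,0,1.5,0,1],[0,0,1.5,0,1],[0,0,1.2,0,1],[0,0,0,0,1]]'; python3 - <<'E'
from h import *
go((.4319,-.2814,.014),0)
E
```

```text
time: 36.2
ee_pos: [0.4331, -0.2779, 0.0621]
eef_rot: [1.0, 0.011, 0.011, 0.012]
ft_force: [-0.0, 0.7, -1.0]
width: 0.0519
t36.20 tcp [ 0.4331 -0.2779  0.0621] tilt [ 0.023 -0.024] yaw 0.023 w 0.0519 F [-0.   0.7 -1. ] j7 -1.18 -> shift cm [-0.23  0.23  4.82] turn 0.023
```

```bash
python3 -m jog '[[-0.2,0.2,0.4,0.02,1],[0,0,0.8,0,1],[0,0,0.9,0,1],[0,0,0.9,0,1],[0,0,0.8,0,1],[0,0,0.6,0,1],[0,0,0.2,0,1],[0,0,0,0,1],[0,0,0,0,1],[0,0,0,0,1]]'; python3 - <<'E'
from h import *
go((.4319,-.2814,.009),0)
E
```

```text
time: 37.2
ee_pos: [0.4335, -0.2805, 0.0131]
eef_rot: [1.0, 0.001, 0.012, 0.012]
ft_force: [-0.3, -0.0, -0.7]
width: 0.0516
t37.20 tcp [ 0.4335 -0.2805  0.0131] tilt [ 0.024 -0.024] yaw 0.003 w 0.0516 F [-0.3 -0.  -0.7] j7 -1.23 -> shift cm [-0.17  0.08  0.4 ] turn 0.003
```

```bash
python3 -m jog '[[-0.15,0.1,0,0,1],[0,0,0,0,1],[0,0,0.15,0,1],[0,0,0.15,0,1],[0,0,0.1,0,1],[0,0,0,0,1],[0,0,0,0,1],[0,0,0,0,1],[0,0,0,0,1],[0,0,0.05,0,1]]'; python3 - <<'E'
from h import *
go((.4319,-.2814,.009),0)
E
```

```text
time: 38.2
ee_pos: [0.4325, -0.2821, 0.009]
eef_rot: [1.0, 0.001, 0.013, 0.012]
ft_force: [-0.3, -0.5, -0.7]
width: 0.052
t38.20 tcp [ 0.4325 -0.2821  0.009 ] tilt [ 0.026 -0.025] yaw 0.003 w 0.0520 F [-0.3 -0.5 -0.7] j7 -1.23 -> shift cm [-0.06 -0.07 -0.  ] turn 0.003
```

Within 1 mm of the centre and about 1 mm above the floor. Release, rise, then return to the arbor for the wheel.

```bash
python3 -m jog '[[0,0,0.05,0,1],[0,0,0,0,0],[0,0,0,0,0],[0,0,0,0,0],[0,0,0,0,0],[0,0,-0.5,0,0],[0,0,-1.3,0,0],[0,0,-1.8,0,0],[0,0,-2,0,0],[0,0,-2,0,0]]'; python3 -m jog '[[0,-0.6,-1,0,0],[0.4,-1.5,-1,0,0],[0.5,-2,-0.3,0,0],[0.5,-2,0,0,0],[0.5,-2,0,0,0],[0.5,-2,0,0,0],[0.5,-2,0,0,0],[0.5,-2,0,0,0],[0.5,-1.8,0,0,0],[0.3,-1,0,0,0]]'; python3 - <<'E'
from h import *
go((.4795,-.0843,.1),0)
E
```

```text
time: 39.2
ee_pos: [0.4297, -0.2792, 0.0882]
eef_rot: [1.0, 0.002, 0.012, 0.011]
ft_force: [-0.1, -0.1, -0.9]
width: 0.0866
time: 40.2
ee_pos: [0.4727, -0.0938, 0.1148]
eef_rot: [1.0, 0.004, 0.014, 0.013]
ft_force: [0.3, -0.6, -0.9]
width: 0.0873
t40.20 tcp [ 0.4727 -0.0938  0.1148] tilt [ 0.028 -0.026] yaw 0.008 w 0.0873 F [ 0.3 -0.6 -0.9] j7 -1.56 -> shift cm [ 0.65 -0.99  1.47] turn 0.008
```

```bash
python3 -m jog '[[0.3,-0.4,0.3,0,0],[0.2,-0.3,0.7,0,0],[0,0,0.9,0,0],[0,0,0.9,0,0],[0,0,0.9,0,0],[0,0,0.9,0,0],[0,0,0.7,0,0],[0,0,0.4,0,0],[0,0,0,0,0],[0,0,0,0,0]]'; python3 - <<'E'
from h import *
go((.4795,-.0843,.0325),0)
E
```

```text
time: 41.2
ee_pos: [0.4779, -0.0886, 0.0511]
eef_rot: [1.0, 0.003, 0.012, 0.013]
ft_force: [0.2, 0.8, -0.6]
width: 0.0869
t41.20 tcp [ 0.4779 -0.0886  0.0511] tilt [ 0.024 -0.026] yaw 0.006 w 0.0869 F [ 0.2  0.8 -0.6] j7 -1.64 -> shift cm [ 0.12 -0.48  1.85] turn 0.006
```

```bash
python3 -m jog '[[0.1,-0.4,0,0,0],[0,0,0.3,0,0],[0,0,0.5,0,0],[0,0,0.5,0,0],[0,0,0.4,0,0],[0,0,0.2,0,0],[0,0,0,0,0],[0,0,0,0,0],[0,0,0,0,0],[0,0,0,0,0]]'; python3 - <<'E'
from h import *
go((.4795,-.0843,.0325),0)
E
```

```text
time: 42.2
ee_pos: [0.4802, -0.0849, 0.0313]
eef_rot: [1.0, 0.003, 0.013, 0.013]
ft_force: [0.5, 0.6, 1.1]
width: 0.0873
t42.20 tcp [ 0.4802 -0.0849  0.0313] tilt [ 0.026 -0.026] yaw 0.006 w 0.0873 F [0.5 0.6 1.1] j7 -1.67 -> shift cm [-0.07 -0.05 -0.12] turn 0.006
```

```bash
python3 -m jog '[[0,0,-0.15,0,0],[0,0,0,0,0],[0,0,0,0,1],[0,0,0,0,1],[0,0,0,0,1],[0,0,0,0,1],[0,0,0,0,1],[0,0,0,0,1],[0,0,0,0,1],[0,0,0,0,1]]' 25; python3 -m jog '[[0,0,0,0,1],[0,0,-0.2,0,1],[0,0,-0.3,0,1],[0,0,-0.3,0,1],[0,0,-0.5,0,1],[0,0,-0.8,0,1],[0,0,-1,0,1],[0,0,-1,0,1],[0,0,-1,0,1],[0,0,-1,0,1]]'; python3 - <<'E'
from h import *
go((.5787,.0949,.03),0)
E
```

```text
time: 43.2
ee_pos: [0.4805, -0.0849, 0.0334]
eef_rot: [1.0, 0.003, 0.013, 0.013]
ft_force: [-0.2, -0.7, -0.1]
width: 0.065
time: 44.2
ee_pos: [0.4783, -0.083, 0.099]
eef_rot: [1.0, 0.003, 0.013, 0.013]
ft_force: [-0.3, -0.2, -0.8]
width: 0.065
t44.20 tcp [ 0.4783 -0.083   0.099 ] tilt [ 0.026 -0.026] yaw 0.007 w 0.0650 F [-0.3 -0.2 -0.8] j7 -1.60 -> shift cm [  9.98 -17.9    6.69] turn 0.007
```

```bash
python3 -m jog '[[0,0,-1,0,1],[0,0,-0.8,0,1],[0.3,-0.6,-0.4,0,1],[0.8,-1.4,0,0,1],[1,-1.8,0,0,1],[1,-1.8,0,0,1],[1,-1.8,0,0,1],[1,-1.8,0,0,1],[1,-1.8,0,0,1],[1,-1.8,0,0,1]]' 25; python3 - <<'E'
from h import *
go((.5787,.0949,.03),0)
E
```

```text
time: 45.2
ee_pos: [0.5508, 0.0504, 0.1237]
eef_rot: [1.0, 0.0, 0.013, 0.014]
ft_force: [0.4, -0.7, -0.7]
width: 0.0654
t45.20 tcp [0.5508 0.0504 0.1237] tilt [ 0.027 -0.028] yaw 0.001 w 0.0654 F [ 0.4 -0.7 -0.7] j7 -1.94 -> shift cm [ 2.55 -4.72  9.31] turn 0.001
```

```bash
python3 -m jog '[[0.8,-1.5,0,0,1],[0.6,-1.2,0,0,1],[0.3,-0.5,0.4,0,1],[0,0,0.8,0,1],[0,0,1,0,1],[0,0,1,0,1],[0,0,1,0,1],[0,0,1,0,1],[0,0,0.6,0,1],[0,0,0.2,0,1]]'; python3 - <<'E'
from h import *
go((.5787,.0949,.03),0)
E
```

```text
time: 46.2
ee_pos: [0.5687, 0.0828, 0.056]
eef_rot: [1.0, 0.0, 0.011, 0.014]
ft_force: [0.0, 0.2, -1.5]
width: 0.0647
t46.20 tcp [0.5687 0.0828 0.056 ] tilt [ 0.022 -0.028] yaw 0.001 w 0.0647 F [ 0.   0.2 -1.5] j7 -2.06 -> shift cm [ 0.95 -1.28  2.58] turn 0.001
```

```bash
python3 -m jog '[[0.4,-0.5,0,0,1],[0.4,-0.6,0.2,0,1],[0.1,-0.1,0.5,0,1],[0,0,0.6,0,1],[0,0,0.6,0,1],[0,0,0.5,0,1],[0,0,0.2,0,1],[0,0,0,0,1],[0,0,0,0,1],[0,0,0,0,1]]'; python3 - <<'E'
from h import *
go((.5787,.0949,.0145),0)
crop('side',234,304,45,'pics/c11.png',6)
E
```

```text
time: 47.2
ee_pos: [0.5797, 0.0954, 0.0281]
eef_rot: [1.0, 0.0, 0.012, 0.014]
ft_force: [0.7, 0.0, -1.0]
width: 0.065
t47.20 tcp [0.5797 0.0954 0.0281] tilt [ 0.023 -0.028] yaw 0.001 w 0.0650 F [ 0.7  0.  -1. ] j7 -2.10 -> shift cm [-0.13  0.01  1.36] turn 0.001
```

View pics/c11.png

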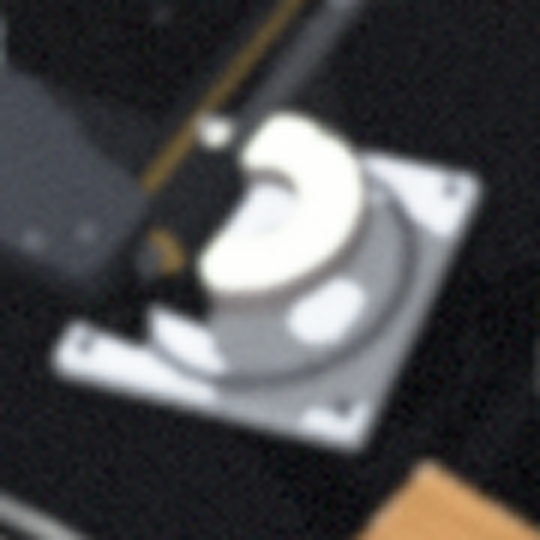

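The wheel is level above its tray: wheel at about (285,205) in the crop, pocket centre a little below it. Lowering slowly.

```bash
python3 -m jog '[[-0.1,0,0.2,0,1],[0,0,0.3,0,1],[0,0,0.3,0,1],[0,0,0.3,0,1],[0,0,0.2,0,1],[0,0,0,0,1],[0,0,0,0,1],[0,0,0,0,1],[0,0,0,0,1],[0,0,0,0,1]]'; python3 - <<'E'
from h import *
go((.5787,.0949,.008),0)
E
```

```text
time: 48.25
ee_pos: [0.5792, 0.095, 0.0143]
eef_rot: [1.0, 0.0, 0.012, 0.014]
ft_force: [-0.1, -0.3, -1.0]
width: 0.065
t48.25 tcp [0.5792 0.095  0.0143] tilt [ 0.024 -0.028] yaw 0.001 w 0.0650 F [-0.1 -0.3 -1. ] j7 -2.11 -> shift cm [-0.07 -0.01  0.63] turn 0.001
```

```bash
python3 -m jog '[[-0.05,0,0.1,0,1],[0,0,0.1,0,1],[0,0,0.1,0,1],[0,0,0.1,0,1],[0,0,0.1,0,1],[0,0,0.05,0,1],[0,0,0.05,0,1],[0,0,0,0,1],[0,0,0,0,1],[0,0,0.03,0,1]]'; python3 - <<'E'
from h import *
go((.5787,.0949,.008),0)
E
```

```text
time: 49.25
ee_pos: [0.579, 0.0948, 0.0076]
eef_rot: [1.0, 0.0, 0.012, 0.014]
ft_force: [0.2, 0.1, -0.8]
width: 0.0651
t49.25 tcp [0.579  0.0948 0.0076] tilt [ 0.024 -0.028] yaw 0.001 w 0.0651 F [ 0.2  0.1 -0.8] j7 -2.12 -> shift cm [-0.03 -0.01 -0.04] turn 0.001
```

```bash
python3 -m jog '[[0,0,0.05,0,1],[0,0,0.05,0,1],[0,0,0.05,0,1],[0,0,0,0,1],[0,0,0,0,1],[0,0,0,0,1],[0,0,0,0,1],[0,0,0,0,1],[0,0,0,0,1],[0,0,0.04,0,1]]'; python3 - <<'E'
from h import *
go((.5787,.0949,.008),0)
E
```

```text
time: 50.25
ee_pos: [0.5792, 0.0948, 0.0073]
eef_rot: [1.0, 0.0, 0.012, 0.014]
ft_force: [-3.7, -0.5, 7.9]
width: 0.0649
t50.25 tcp [0.5792 0.0948 0.0073] tilt [ 0.025 -0.029] yaw 0.001 w 0.0649 F [-3.7 -0.5  7.9] j7 -2.12 -> shift cm [-0.05 -0.   -0.07] turn 0.001
```

The wheel is resting on the floor (8 N contact). Release it, rise, and clear the view toward the front right.

```bash
python3 -m jog '[[0,0,0,0,1],[0,0,0,0,0],[0,0,0,0,0],[0,0,0,0,0],[0,0,0,0,0],[0,0,0,0,0],[0,0,-0.4,0,0],[0,0,-1,0,0],[0,0,-1.8,0,0],[0,0,-2,0,0]]'; python3 -m jog '[[0,0,-2,0,0],[0,0,-2,0,0],[0,0,-2,0,0],[0,0,-2,0,0],[-0.5,1,-1,0,0],[-0.5,2,0,0,0],[-0.6,3,0,0,0],[-0.6,3,0,0,0],[-0.6,3,0,0,0],[-0.6,3,0,0,0]]'; python3 -m jog '[[-0.6,3,0,0,0],[-0.6,3,0,0,0],[-0.6,3,0,0,0],[-0.6,3,0,0,0],[-0.6,3,0,0,0],[-0.6,3,0,0,0],[-0.6,3,0,0,0],[-0.6,3,0,0,0],[-0.6,3,0,0,0],[-0.6,3,0,0,0]]'; python3 -m jog '[[-1,3,0,0,0],[-1,3,0,0,0],[-1,3,0,0,0],[-1,3,0,0,0],[-1,3,0,0,0],[-1,2,0,0,0],[-1,2,0,0,0],[0,0,0,0,0],[0,0,0,0,0],[0,0,0,0,0]]'; python3 - <<'E'
from h import *
t=r.camera('top')['pixels'];s=r.camera('side')['pixels']
g=lambda p,u,v,h:cv2.resize(p[v-h:v+h,u-h:u+h,::-1],(266,266),interpolation=cv2.INTER_CUBIC)
a=np.hstack([g(t,366,166,25),g(t,428,185,25),g(t,401,255,33)]);b=np.hstack([g(t,216,190,65),g(s,298,204,28),g(s,350,190,50)])
cv2.imwrite('pics/c12.png',np.vstack([a,b]))
E
```

```text
time: 51.25
ee_pos: [0.5764, 0.0962, 0.0597]
eef_rot: [1.0, 0.0, 0.01, 0.014]
ft_force: [0.6, -0.1, -0.8]
width: 0.0869
time: 52.25
ee_pos: [0.5391, -0.0523, 0.1658]
eef_rot: [1.0, 0.005, 0.015, 0.013]
ft_force: [1.2, -0.9, -1.6]
width: 0.0869
time: 53.25
ee_pos: [0.4689, -0.3702, 0.1749]
eef_rot: [1.0, 0.003, 0.014, 0.015]
ft_force: [0.0, -0.3, 0.2]
width: 0.087
time: 54.25
ee_pos: [0.3832, -0.5737, 0.179]
eef_rot: [1.0, -0.002, 0.013, 0.014]
ft_force: [-1.1, 0.3, -0.1]
width: 0.0873
```

View pics/c12.png

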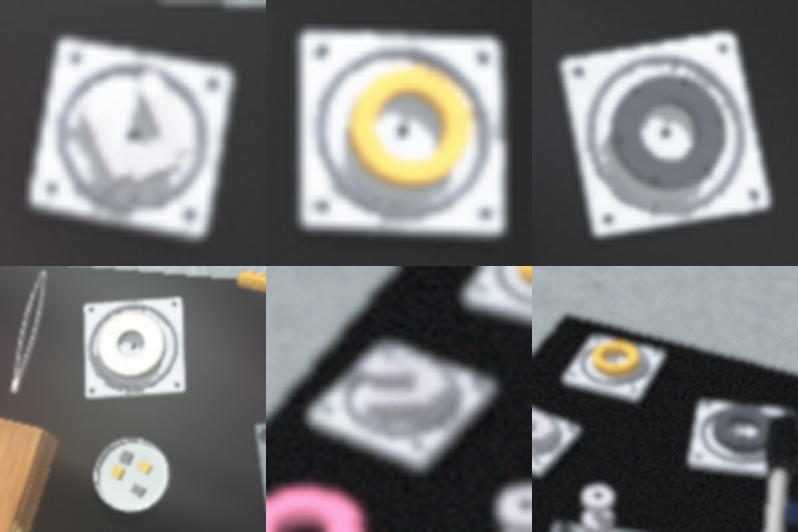

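All four parts lie in their pockets, the dish looks unmoved and the arm is clear. The washer has only about 1 mm of corner clearance, so I'll use the last picture to overlay a seated-flat model and compare the dish position.

```bash
python3 - <<'E'
from h import *
ims=[];a=.485;R=np.array([[np.cos(a),-np.sin(a)],[np.sin(a),np.cos(a)]])
P=np.array([(-16.5,-16),(16.5,-16),(16.5,-7.5),(0,-7.5),(0,7.5),(16.5,7.5),(16.5,16),(-16.5,16)])/1e3@R.T+(.6013,-.2032)
for n,(u,v) in {'top':(366,166),'side':(298,204)}.items():
    c=r.camera(n);k=10;g=cv2.resize(c['pixels'][v-20:v+20,u-20:u+20,::-1],None,fx=k,fy=k,interpolation=cv2.INTER_CUBIC)
    g=np.clip((g.astype(float)-90)*1.5,0,255).astype(np.uint8)
    q=np.array([((proj(c,(*p,.018))-(u-20,v-20)+.5)*k) for p in P]).astype(np.int32)
    cv2.polylines(g,[q],True,(0,0,255),1)
    th=np.linspace(0,6.3,60)
    q=np.array([((proj(c,(.6013+.024*np.cos(t),-.2032+.024*np.sin(t),.011))-(u-20,v-20)+.5)*k) for t in th]).astype(np.int32)
    cv2.polylines(g,[q],True,(0,160,0),1);ims.append(g)
    if n=='top':
        o=cv2.imread('pics/top0.png');m=lambda I:I[190:265,178:255].astype(np.float32).mean(2)
        print('dish shift px',cv2.phaseCorrelate(m(o),m(c['pixels'])))
cv2.imwrite('pics/c13.png',np.hstack(ims))
E
```

```text
dish shift px ((0.0005782467124149093, 0.48208333761350985), 1.001925845305125)
```

View pics/c13.png

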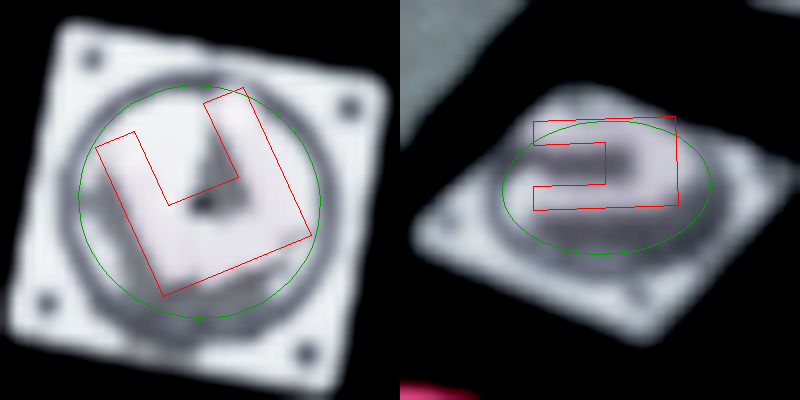

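```bash
python3 - <<'E'
from h import *
from scipy.optimize import minimize
# washer vs bare tray: colour = G minus mean(R,B) (washer pinkish); fit top face with slot, per view, vs pocket centre
def cam(n):
    c=r.camera(n);p=np.mean([r.camera(n)['pixels'].astype(float) for _ in range(6)],0);return c,p
sl=None
for n,(u,v) in {'top':(366,166),'side':(298,204)}.items():
    c,p=cam(n);k=8
    P=cv2.resize(p[v-22:v+22,u-22:u+22],None,fx=k,fy=k,interpolation=cv2.INTER_CUBIC)
    f=cv2.GaussianBlur((P[...,0]+P[...,2])/2-P[...,1],(0,0),4)
    def mask(q,grow=0):
        x,y,a,z,s=q;R=np.array([[np.cos(a),-np.sin(a)],[np.sin(a),np.cos(a)]])
        B=np.array([(-16.5,-16),(16.5,-16),(16.5,-7.5),(s,-7.5),(s,7.5),(16.5,7.5),(16.5,16),(-16.5,16)])/1e3@R.T+(x,y)
        m=np.zeros(f.shape,np.uint8);cv2.fillPoly(m,[np.array([((proj(c,(*b,z))-(u-22,v-22)+.5)*k) for b in B]).astype(np.int32)],1);return m
    def score(t,z,s):
        m=mask((.6013+t[0]/1e3,-.2032+t[1]/1e3,t[2],z,s));o=cv2.dilate(m,np.ones((25,25)))-m
        return -(f[m>0].mean()-f[o>0].mean())
    for z in(.016,.018,.020):
        best=min((minimize(score,[dx,dy,.485],args=(z,-6),method='Nelder-Mead',options=dict(initial_simplex=[[dx,dy,.485],[dx+2,dy,.485],[dx,dy+2,.485],[dx,dy,.6]])) for dx in(-1.5,1.5) for dy in(-1.5,1.5)),key=lambda o:o.fun)
        print(n,z,'offset mm,yaw',best.x.round(2),'score %.2f'%-best.fun)
s=r.read_state();print(s['time'],np.abs(s['joint_vel']).max())
E
```

```text
top 0.016 offset mm,yaw [-3.01 -0.02  0.48] score 1.62
top 0.018 offset mm,yaw [-3.58  0.17  0.51] score 1.62
top 0.02 offset mm,yaw [-4.19  0.48  0.51] score 1.61
side 0.016 offset mm,yaw [1.14 1.47 0.69] score 1.77
side 0.018 offset mm,yaw [-0.78  3.44  0.65] score 1.78
side 0.02 offset mm,yaw [-1.63  5.5   0.71] score 1.79
55.15 0.0021824572331552395
```

The image fit has too little contrast to decide this (white washer on white tray). A gentle touch can: on a flat washer the closed tips meet it at 18 mm (TCP about 12), while a washer riding on the ring would meet them about 3 mm higher.

```bash
python3 -m jog '[[1,-1.5,0,0,1],[1.8,-3,0,0,1],[1.8,-3,0,0,1],[1.8,-3,0,0,1],[1.8,-3,0,0,1],[1.8,-3,0,0,1],[1.8,-3,0,0,1],[1.8,-3,0,0,1],[1.8,-3,0,0,1],[1.8,-3,0,0,1]]' 10; python3 -m jog '[[1.5,-2.6,0,0,1],[1,-1.8,0,0,1],[0.5,-1,0,0,1],[0,0,0,0,1],[0,0,0,0,1],[0,0,0.8,0,1],[0,0,1.2,0,1],[0,0,1.2,0,1],[0,0,0.8,0,1],[0,0,0,0,1]]'; python3 -c "
from h import *
go((.6013,-.2032,.025),.485)"
```

```text
time: 56.15
ee_pos: [0.5641, -0.2731, 0.1752]
eef_rot: [1.0, -0.004, 0.014, 0.015]
ft_force: [1.2, 0.4, 0.3]
width: 0.0152
time: 57.15
ee_pos: [0.5966, -0.2113, 0.1302]
eef_rot: [1.0, -0.001, 0.013, 0.014]
ft_force: [0.2, -0.3, -0.3]
width: 0.0006
t57.15 tcp [ 0.5966 -0.2113  0.1302] tilt [ 0.026 -0.028] yaw -0.001 w 0.0006 F [ 0.2 -0.3 -0.3] j7 -1.47 -> shift cm [ 0.19 -1.11 10.5 ] turn -0.486
```

```bash
python3 -m jog '[[0.1,-0.5,0.6,0,1],[0.1,-0.6,1.2,0,1],[0,0,1.5,0,1],[0,0,1.5,0,1],[0,0,1.5,0,1],[0,0,1.3,0,1],[0,0,1,0,1],[0,0,0.6,0,1],[0,0,0.3,0,1],[0,0,0,0,1]]'; python3 -c "
from h import *
go((.6013,-.2032,.018),None)"
```

```text
time: 58.15
ee_pos: [0.601, -0.202, 0.0252]
eef_rot: [1.0, -0.001, 0.012, 0.014]
ft_force: [-0.6, -0.5, 0.2]
width: 0.0005
t58.15 tcp [ 0.601  -0.202   0.0252] tilt [ 0.025 -0.027] yaw -0.001 w 0.0005 F [-0.6 -0.5  0.2] j7 -1.54 -> shift cm [0.02 0.1  0.72] turn 0.000
```

```bash
python3 -m jog '[[0,0.1,0.2,0,1],[0,0,0.2,0,1],[0,0,0.1,0,1],[0,0,0.1,0,1],[0,0,0.1,0,1],[0,0,0,0,1],[0,0,0,0,1],[0,0,0,0,1],[0,0,0,0,1],[0,0,0.05,0,1]]';python3 -m jog '[[0,0,0.05,0,1],[0,0,0,0,1],[0,0,0.05,0,1],[0,0,0,0,1],[0,0,0.05,0,1],[0,0,0,0,1],[0,0,0,0,1],[0,0,0,0,1],[0,0,0,0,1],[0,0,0.05,0,1]]'
```

```text
time: 59.15
ee_pos: [0.6027, -0.2038, 0.0195]
eef_rot: [1.0, -0.001, 0.014, 0.014]
ft_force: [1.1, 0.1, -1.0]
width: 0.0006
time: 60.15
ee_pos: [0.6028, -0.2038, 0.0173]
eef_rot: [1.0, -0.001, 0.014, 0.014]
ft_force: [0.5, -0.1, 0.1]
width: 0.0006
```

```bash
python3 -m jog '[[0,0,0.05,0,1],[0,0,0,0,1],[0,0,0.05,0,1],[0,0,0,0,1],[0,0,0.05,0,1],[0,0,0,0,1],[0,0,0.05,0,1],[0,0,0,0,1],[0,0,0,0,1],[0,0,0.05,0,1]]';python3 -m jog '[[0,0,0.05,0,1],[0,0,0,0,1],[0,0,0.05,0,1],[0,0,0,0,1],[0,0,0.05,0,1],[0,0,0,0,1],[0,0,0.05,0,1],[0,0,0,0,1],[0,0,0,0,1],[0,0,0.05,0,1]]'
```

```text
time: 61.15
ee_pos: [0.6028, -0.2039, 0.0146]
eef_rot: [1.0, -0.001, 0.014, 0.014]
ft_force: [-0.2, -0.9, 0.2]
width: 0.0006
time: 62.15
ee_pos: [0.603, -0.204, 0.0119]
eef_rot: [1.0, -0.001, 0.014, 0.014]
ft_force: [-0.0, 0.9, 1.9]
width: 0.0004
```

No contact down to TCP 0.0146, and the first touch (1.9 N) comes at 0.0119, so the washer's top is at 18 mm: seated flat. Retreat.

```bash
python3 -m jog '[[0,0,-0.5,0,1],[0,0,-1,0,1],[0,0,-1.5,0,1],[0,0,-1.8,0,1],[0,0,-1.8,0,1],[0,0,-1.8,0,1],[0,0,-1.8,0,1],[0,0,-1,0,1],[0,0,0,0,1],[0,0,0,0,1]]'; python3 - <<'E'
from h import *
go((.6,-.2,.12))
o=cv2.imread('pics/side0.png')
def fit(I):  # dish centroid of bright rim, side view
    g=cv2.cvtColor(I[296:348,274:326],cv2.COLOR_BGR2GRAY);m=cv2.moments((g>90).astype(np.uint8),True);return round(m['m10']/m['m00'],2),round(m['m01']/m['m00'],2)
c=r.camera('side')['pixels'][:,:,::-1].copy();print('dish side before/after',fit(o),fit(c))
r.close_job()
E
```

```text
time: 63.15
ee_pos: [0.6007, -0.2002, 0.1373]
eef_rot: [1.0, -0.0, 0.017, 0.015]
ft_force: [-0.1, 0.1, -0.4]
width: 0.0005
t63.15 tcp [ 0.6007 -0.2002  0.1373] tilt [ 0.034 -0.03 ] yaw -0.000 w 0.0005 F [-0.1  0.1 -0.4] j7 -1.49 -> shift cm [-0.13 -0.08  1.72] turn 0.000
dish side before/after (25.38, 25.03) (25.25, 25.07)
the job is handed in; nothing more can be done
```

The job is done and handed in at about 63 s. I slid the slotted washer out about 39 mm, then lifted off the collar, flange and wheel in that order and laid each in its own tray.

**Final checks:**
- **Trays:** the last pictures showed all four parts inside their rings.
- **Washer:** it has only about 1 mm of corner clearance. A light touch met its top at about 18 mm, which is the height when it lies flat.
- **Wheel:** it touched the pocket floor with about 8 N before I opened the fingers, so it was set down, not dropped.
- **Dish:** it moved 0.13 px in the side view, which is noise. A rougher comparison from the top view gave 0.5 px, which I took to be an error of the method.
- **Clearance:** the arm was about 13 cm above everything and touching nothing at hand-in.

**Disagreements along the way:**
- **Tip height:** the fingertips were about 28 mm higher than `r.tip_extent` and the reported tool position imply. My first two closures went over the washer and gripped nothing. I then touched the arbor head with about 35 N of fingertip force to calibrate, and used that height for the rest.
- **Washer image fit:** fitting the seated washer in the images was inconclusive (white on white), so I relied on the touch instead.
- **Tool tilt:** the tool drifted about 2 to 3 degrees off vertical during the job.

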